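# Load the check weight into a draft-shielded balance and click its sliding top door shut

## Task

Slide the glass top door of the balance all the way open, stand the larger of the two steel check weights gently in the middle of the weighing pan, let go of it, then slide the door fully shut until its catch snaps home. Do not shift the balance on the bench, do not press or drop anything hard on the pan, and leave the other things on the bench where they are.

Things in the scene. Friction and masses are not known exactly. Their poses are not given: they have to be found in the camera images.
- balance: White bench balance, 360 deep x 210 wide, 5 kg, loose on 4 feet: slides on the bench from about 20 N of push. Origin on the bench below the pan's centre; x to its rear (at yaw 0 away from the robot), y to its left, z up. Console at x -186..-95, up to z 70; glass draft shield x, y -97..97 (inside +-88); rear housing x 92..176, up to z 164 mm. The only way in is from above, under the top door.
- track_front (a point): Middle of the top of the draft shield's front channel, an aluminium rail at x -97..-64 mm (this point x -80), y 0, z 186 mm in the balance's frame. The door's front edge slides in under its lip; the buffer and catch that end the door's travel are hidden inside. Aluminium tracks of the same height run back along both sides, at y +-91..98 mm, x -95..177 mm.
- top_door (a joint): Position of the sliding top door in m, along the balance's x: 0.145 = fully open (rear stop). Starts ajar at 0.035..0.06, stays where left; sliding takes about 2 N. The buffer it shuts against is adjustable: fully shut is anywhere from 0 to 0.016, different on each start, found only by feel. In the 10 mm before it a sprung catch resists with 11 to 15 N, then snaps and holds the door shut.
- door_cup (a point): Centre of the floor of the grey finger cup on the glass door (panel 174 x 178 x 5 mm, top face at z 179). The cup is a raised open tray, inside 40 mm along the door's travel x 90 mm across, walls 5 mm thick standing 14 mm above this point. It lies at x -36 mm + door position, y 0, z 181 mm in the balance's frame. Push on the inside of its front or rear wall to slide the door.
- catch (a joint): How far the door presses the catch's hidden roller down, in m: 0 with the door clear of it, rising to about 0.002 as the door is pushed over it, steady at about 0.002 with the door snapped home (the last 2.5 mm). A door that has not snapped home is pushed back some 8 to 10 mm ajar and this falls below 0.0006.
- pan_top (a point): Centre of the upper face of the round steel weighing pan, 110 mm in diameter, at z 84 mm in the balance's frame, inside the draft shield. The door's underside is 90 mm above it. With the door fully open the free gap above it is x -64..58 mm, y -88..88 mm.
- pan (a joint): How far the pan is pressed down, in m: 0 empty, spring 3000 N/m (about 1.6 mm under the check weight), bottom stop at 6 mm.
- check_weight: The larger check weight, plain steel, 500 g: upright cylinder 38 mm in diameter and 47 mm high, with a neck and a knob 21 mm in diameter on top, 67 mm high in all. Origin at the centre of its underside, z up. It stands on the bench beside the balance, left or right.
- small_weight: The smaller check weight of the same form, 200 g, 28 mm in diameter, 50 mm high in all; stands on the bench on the other side. Bystander. Origin at the centre of its underside.
- solvent: Pale plastic bottle with a red cap, 60 mm in diameter, 150 mm high. Bystander. Origin at the centre of its underside.
- screwdriver: Screwdriver 180 mm long lying along its own x. Bystander. Origin below its middle.
There are look-alikes about, which are no part of the job. What is shaped like the check_weight but turquoise is not meant.

How it is judged (in metres and radians):
On the way, in this order (a step that is already met when the one before it is completed fails the run):
1. the top door is slid all the way open (value of joint top_door above 0.135 m), for 0.1 s.
2. the larger check weight stands released in the middle of the pan, the door still open (horizontal distance between check_weight and pan_top below 0.02 m and z of check_weight in the frame of pan_top between -0.003 and 0.003 m and angle between check_weight's own z axis and vertical below 0.05 rad and linear speed of check_weight below 0.02 m/s and contact force between the fingers and check_weight below 0.1 N and value of joint top_door above 0.06 m), for 0.2 s.
3. the top door is slid shut and its catch has snapped home (value of joint catch above 0.0012 m and value of joint top_door below 0.02 m), for 0.2 s.
At the end, for the whole second after the job is handed in: The top door is shut with its catch snapped home (roller pressed over 1.2 mm), the larger check weight stands upright and at rest on the pan within 20 mm of its centre, the balance is within 3 mm and the other things on the bench within 15 mm of where they stood (all of step 3 and horizontal distance between check_weight and pan_top below 0.02 m and z of check_weight in the frame of pan_top between -0.003 and 0.003 m and angle between check_weight's own z axis and vertical below 0.05 rad and linear speed of check_weight below 0.01 m/s and distance of balance from where it was at the start of the episode below 0.003 m); the robot touches nothing.
It fails at once if the balance is shifted on the bench by more than 3 mm (distance of balance from where it was at the start of the episode above 0.003 m).
It fails at once if the pan is pressed down more than 5 mm: something was dropped on it or pushed hard (value of joint pan above 0.005 m).
It fails at once if another thing on the bench is moved by more than 15 mm (distance of any of small_weight, solvent, screwdriver from where it was at the start of the episode above 0.015 m).
It also fails if it takes over 59 s, if anything falls off the work surface, if the arm or the gripper's body presses on something with over 40 N, if the wrist force passes 120 N, or if a joint passes its speed limit or range.

## Robot

A 6-joint arm with a two-finger parallel gripper is mounted at the origin on the work surface. World frame = base frame: x ahead of the robot, y to its left, z up, the work surface at z = 0. Lengths are in m, angles in degrees, forces in N, time in s.
With the tool pointing down it reaches from about 0.25 to 0.725 m from the base axis. Payload 9.7 kg.
Tool frame: the origin (TCP) lies midway between the tips of the shut fingers; the grasp point (between the pads) lies 19 mm behind it; z points along the fingers, y is the line along which they close (so a half turn about z gives the same grasp; the last joint's range is limited). The gripper opens to 85 mm and grips with 20 to 120 N. Pads are 22 mm wide; open, the fingers measure 114 mm over their backs; the gripper's body (76 mm by 85 mm) begins 54 mm behind the grasp point. The pads swing forward as they close: fully open they stand 13 mm farther back than shut.
Start: joints at [0, 4.979, 10.078, 95.1, 0, 90], TCP at [0.55, -0, 0.231] pointing down, gripper open.
Joint ranges: [-179.16, 179.16], [-48.56, 103.87], [-65.8, 70.77], [-126.05, 130.52], [-82.76, 87.17], [-180, 180]. Speed limits (degrees/s): [127.2, 127.2, 147.25, 180, 180, 180].

## Interface

Orientations are given as [roll, pitch, yaw] about the fixed x, y, z axes, in that order (R = Rz(yaw) Ry(pitch) Rx(roll)).
In Python, from workcell import readout, imaging, bot, spotter gives the robot as it stands.
- The arm moves only by the shell command python3 -m jog 'ROWS' [FORCE]. ROWS is JSON, a list of rows, each an object with "rotation": the turn, a rotation vector about the world's x, y, z in degrees, a list of three; "translation": the shift along the world's x, y, z in mm, a list of three; "grip": the finger opening in mm, from 0 to 85.4. In form: [{"rotation": [wx, wy, wz], "translation": [dx, dy, dz], "grip": grip}, ...]. A call has 1 to 20 rows; each row is the pose to reach, as a shift and turn from the pose commanded when the call began; what a row does not reach only later rows make up. A row lasts 1/10 s, in which the tool goes at most 50 mm and 8.59 degrees, less where a joint would pass 70% of its speed; a pose out of reach is approached as far as the arm can. A call with a gripper value outside its range is refused whole. The fingers move at their own pace and stop on an object; FORCE is the grip in N (left out, the last holds). Time passes only in rows, so rows that repeat a pose let the fingers close. It gives the time, the measured TCP pose, the force, the opening and the grip force at its end, in the units of the state.
- readout.get_obs(): the state, without advancing time (a new reading comes with each control period).
- imaging.camera(name): name is "scene" or "side" or "wrist"; returns (picture, depth): 480x640x3 uint8, red, green, blue; 480x640 float32, m along the optical axis (not along the pixel's ray), 0 where there is no reading.
- imaging.camera_info(name): a dict with "vertical_fov" (degrees; the focal length in pixels is half the picture's height over the tangent of half this angle, whatever the lens; pixels are square), "cx", "cy" (the principal point, pixels), "extrinsics" (4x4, takes a point from camera to world coordinates); the wrist camera has in their place "tool_from_camera" (4x4, takes a point from camera to tool coordinates, whose origin is the TCP and whose axes are the flange's). Camera axes: x right, y down, z forward; pixel columns grow to the right and rows downward; lengths in m; the calibration is good to about 2 mm. A picture is of the moment at which its call begins: read the wrist's pose just before it. camera_info takes no time and is no camera call.
- bot.job_done(): hands the job in; it is judged then, once.
Trained networks look in the newest picture that a camera, given by its name, has taken for a name from the list of things; names that differ only in an ending like _2 or _b are one class to them, and where a whole thing is asked for, a point or a joint stands for the part that bears it (a point fixed in the world has none). Each returns a list of dicts, best first, with "confidence" (0 to 1); they miss things now and then, are a little off and sometimes report something else, mostly with a low value. They report only what shows in the picture. A call takes as long as a camera call. They do not tell look-alikes from the thing itself.
- spotter.spot_in(camera, target): "box" ([centre column, centre row, width, height] in pixels, round what is visible of it).
- spotter.mark_of(camera, target): "uv" ([column, row] in pixels: a listed point, or the origin of a listed thing).
The state is a dict: "time": time; "q": joint angles; "qd": joint speeds; "joint_efforts": joint torques, N m; "ee_pos": TCP position; "tcp_rot": TCP orientation; "wrist_force": force on the tool from outside, world axes, zero at the start; "torque": the same for the moment, N m; "opening": finger opening in m; "grasp_force": force on a finger pad.
Only numpy, scipy, OpenCV 4.12 (cv2) and the standard library are available. Lean on these libraries where they do the work, as an engineer would, in place of code of your own. Each camera call takes 0.05 s, during which the arm holds its last target. There are 200 camera calls.

## Working session

There is one attempt and no reset: what is moved stays moved. The work goes in short steps, Python scripts to look and compute and a shell command to move; the robot and the scene stay as the last step left them, time stands still between calls to the robot, and variables do not carry over. Pictures are saved under pics/ and viewed, at most 10 in all, crops included, and the job is handed in when it is done.

```bash
ls; mkdir -p pics
cat > h.py <<'E'
import numpy as np, cv2
from scipy.spatial.transform import Rotation as R
from workcell import readout, imaging, bot, spotter
def cam(name):
    o=readout.get_obs(); p,d=imaging.camera(name); i=imaging.camera_info(name)
    f=240/np.tan(np.radians(i["vertical_fov"])/2)
    if name=="wrist":
        T=np.eye(4); T[:3,:3]=R.from_euler('xyz',o["tcp_rot"],degrees=True).as_matrix(); T[:3,3]=o["ee_pos"]
        E=T@np.array(i["tool_from_camera"])
    else: E=np.array(i["extrinsics"])
    return p,d,dict(f=f,cx=i["cx"],cy=i["cy"],E=E)
def pt(c,u,v,z): return (c["E"]@np.array([(u-c["cx"])/c["f"]*z,(v-c["cy"])/c["f"]*z,z,1]))[:3]
def onz(c,u,v,h):
    o=c["E"][:3,3]; r=c["E"][:3,:3]@np.array([(u-c["cx"])/c["f"],(v-c["cy"])/c["f"],1]); return o+r*(h-o[2])/r[2]
def save(n,p): cv2.imwrite("pics/"+n,cv2.cvtColor(p,cv2.COLOR_RGB2BGR))
E
python3 - <<'E'
from h import *
print(readout.get_obs())
for n in ["scene","side","wrist"]:
    p,d,c=cam(n); save(n+"0.png",p); print(n,c["f"],c["cx"],c["cy"],c["E"].round(3).tolist())
    for t in ["track_front","door_cup","pan_top","balance"]:
        for m in spotter.mark_of(n,t)[:2]:
            u,v=m["uv"];z=d[int(v),int(u)] if 0<=v<480 and 0<=u<640 else 0
            print(t,np.round(m["uv"]),round(m["confidence"],2),pt(c,u,v,z).round(4),onz(c,u,v,{"track_front":.186,"door_cup":.181,"pan_top":.084,"balance":0}[t]).round(4))
    for t in ["check_weight","small_weight","solvent","screwdriver"]:
        for m in spotter.mark_of(n,t)[:4]: print(t,np.round(m["uv"]),round(m["confidence"],2),onz(c,*m["uv"],0).round(4))
E
```

```text
pics
{'time': 0.0, 'q': array([-2.24267686e-05,  5.01118304e+00,  1.00353915e+01,  9.50980364e+01,
        7.28741782e-04,  9.00002384e+01]), 'qd': array([-0.08112227, -0.12315423, -0.02622295, -0.06441576, -0.02932334,
        0.04984806]), 'joint_efforts': array([ 7.68234549e-04, -5.20392072e+01,  4.64802504e+01,  1.63646933e-02,
        2.23589603e-05, -6.77332673e-05]), 'ee_pos': array([5.49787782e-01, 3.40970044e-06, 2.30590654e-01]), 'tcp_rot': array([-1.79926172e+02, -7.28433941e-04,  8.99997382e+01]), 'wrist_force': array([-0.53118152,  0.0728922 , -0.7187665 ]), 'torque': array([-0.03378323,  0.01075515,  0.01111672]), 'grasp_force': 0.0, 'opening': 0.08539273001876245}
scene 576.7143654828247 316.9550877716241 228.11157640011982 [[-0.134, 0.848, -0.513, 1.029], [0.991, 0.118, -0.063, 0.057], [0.007, -0.517, -0.856, 0.903], [0.0, 0.0, 0.0, 1.0]]
track_front [311. 150.] 0.57 [ 0.5888 -0.0052  0.3499] [ 0.4582 -0.0237  0.186 ]
door_cup [318. 209.] 0.88 [0.5636 0.0017 0.1813] [0.5634 0.0017 0.181 ]
pan_top [185. 233.] 0.62 [ 0.5514 -0.2339  0.0338] [ 0.579  -0.2171  0.084 ]
che
[... 693 characters left out ...]
.66 [ 0.5478 -0.0048  0.0855] [ 0.5488 -0.0058  0.084 ]
balance [342. 290.] 0.67 [0.4717 0.0743 0.1396] [ 0.5526 -0.0137  0.    ]
check_weight [455. 260.] 0.76 [ 0.4486 -0.2446  0.    ]
check_weight [402. 213.] 0.74 [ 0.6236 -0.285   0.    ]
check_weight [421. 239.] 0.62 [ 0.5371 -0.246   0.    ]
small_weight [273. 390.] 0.92 [0.4818 0.2176 0.    ]
solvent [235. 316.] 0.9 [0.6445 0.1774 0.    ]
wrist 388.8840411647591 322.5528470563312 240.94490188691296 [[1.0, 0.001, 0.0, 0.55], [0.001, -0.946, -0.325, 0.084], [0.0, 0.325, -0.946, 0.374], [0.0, 0.0, 0.0, 1.0]]
track_front [168. 305.] 0.9 [ 0.467 -0.017  0.187] [ 0.4665 -0.0176  0.186 ]
check_weight [379. 419.] 0.93 [ 0.619  -0.2724  0.    ]
```

View pics/scene0.png

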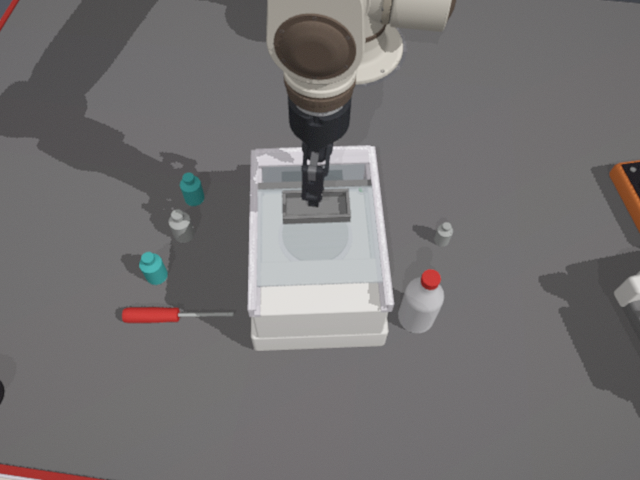

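View pics/side0.png

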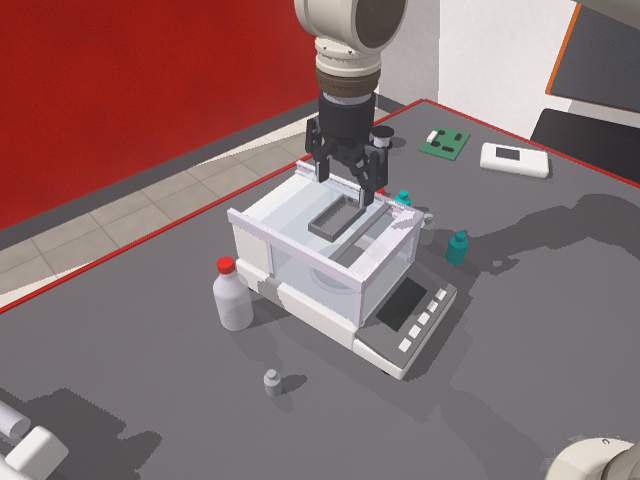

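The scene picture shows the steel weight at (180,226), with turquoise look-alikes at (192,190) and (153,268). The small steel weight is at (444,234) and the bottle at (420,305). I choose the steel one at (180,226), on the right of the balance. Next I fit the geometry and check that choice in a crop.

Run:
```python
from h import *
tr=[]
for n in ["scene","side"]:
    p,d,c=cam(n); v,u=np.nonzero(d>0); z=d[v,u]
    P=(c["E"]@np.stack([(u-c["cx"])/c["f"]*z,(v-c["cy"])/c["f"]*z,z,np.ones_like(z)]))[:3].T
    col=p[v,u].astype(int)
    white=(col.min(1)>150)
    m=white&(abs(P[:,2]-.186)<.004)&(abs(P[:,0]-.58)<.2)&(abs(P[:,1])<.16)
    q=P[m]; tr.append(q); r=cv2.minAreaRect((q[:,:2]*1000).astype(np.float32)); print(n,m.sum(),r, cv2.boxPoints(r).round(1).tolist(), np.median(q[:,2]))
    # cup
    g=(abs(P[:,2]-.195)<.004)&(abs(P[:,0]-.57)<.06)&(abs(P[:,1])<.08)&(col.max(1)<130)&~white
    r=cv2.minAreaRect((P[g][:,:2]*1000).astype(np.float32)); print(' cup',g.sum(),r, np.percentile(P[g],[2,98],axis=0).round(4).tolist())
    # weight
    w=(abs(P[:,0]-.54)<.05)&(abs(P[:,1]+.25)<.05)&(P[:,2]>.02)&(P[:,2]<.1)&(col.max(1)-col.min(1)<30)
    Q=P[w]; print(' w',w.sum(),Q[:,2].max(),'knobtop',Q[Q[:,2]>.064].mean(0).round(4),(Q[Q[:,2]>.064].max(0)-Q[Q[:,2]>.064].min(0)).round(3),'box',np.percentile(Q,[1,99],axis=0).round(4).tolist())
    uu,vv=u[w],v[w]; print(uu.mean(),vv.mean())
    U,V=int(uu.mean()),int(vv.mean()); 
    save("crop_%s.png"%n,cv2.resize(p[V-50:V+50,U-60:U+60],None,fx=3.3,fy=3.3,interpolation=cv2.INTER_CUBIC))
a,b=[cv2.imread("pics/crop_%s.png"%n) for n in ("scene","side")]
cv2.imwrite("pics/crop.png",np.hstack([a,b]))
```

```text
scene 3890 ((587.11474609375, 1.3384246826171875), (276.6504211425781, 196.2279052734375), 10.100543022155762) [[433.70001220703125, 73.69999694824219], [468.1000061035156, -119.5], [740.5, -71.0], [706.0999755859375, 122.19999694824219]] 0.18546921553451445
 cup 350 ((564.103271484375, -2.6398468017578125), (50.901023864746094, 96.73216247558594), 10.743966102600098) [[0.5349, -0.0499, 0.1911], [0.5947, 0.0464, 0.1968]]
 w 503 0.06971946442634103 knobtop [ 0.535  -0.2467  0.0665] [0.022 0.02  0.006] box [[0.5199, -0.264, 0.0211], [0.554, -0.2284, 0.0689]]
179.55864811133202 223.6958250497018
side 3250 ((585.53515625, 1.811859130859375), (274.89471435546875, 198.81954956054688), 10.021159172058105) [[432.8999938964844, 75.80000305175781], [467.5, -120.0], [738.2000122070312, -72.19999694824219], [703.5999755859375, 123.5999984741211]] 0.1865114372167215
 cup 261 ((559.684326171875, -1.5421485900878906), (49.55261993408203, 101.36589050292969), 9.27880859375) [[0.5294, -0.0495, 0.1911], [0.5882, 0.0496, 0.1966]]
 w 305 0.06945046144214218 knobtop [ 0.5312 -0.2442  0.0672] [0.021 0.02  0.005] box [[0.5137, -0.2589, 0.0206], [0.5403, -0.2267, 0.0686]]
427.28196721311474 226.92131147540982
```

View pics/crop.png

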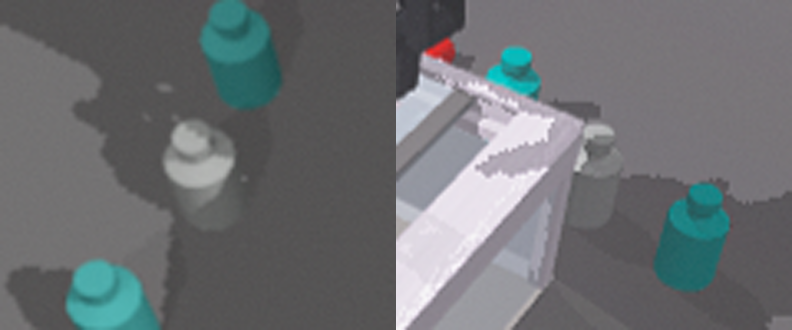

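The crop confirms the steel weight between the two turquoise ones. The measurements agree: balance yaw is about 10°, the pan is at (547,-5) mm, the door is at about 51 mm, and the weight is at (533,-245). Next I turn the tool, shut the fingers and move above the cup.

```bash
python3 -m jog '[{"rotation":[0,0,-8],"translation":[1,0,0],"grip":0},{"rotation":[0,0,-16],"translation":[3,0,0],"grip":0},{"rotation":[0,0,-24],"translation":[4,-1,0],"grip":0},{"rotation":[0,0,-32],"translation":[5,-1,0],"grip":0},{"rotation":[0,0,-40],"translation":[6,-1,0],"grip":0},{"rotation":[0,0,-48],"translation":[8,-2,0],"grip":0},{"rotation":[0,0,-56],"translation":[9,-2,0],"grip":0},{"rotation":[0,0,-64],"translation":[10,-2,0],"grip":0},{"rotation":[0,0,-72],"translation":[11,-3,0],"grip":0},{"rotation":[0,0,-80],"translation":[12,-3,0],"grip":0},{"rotation":[0,0,-80],"translation":[12,-3,-10],"grip":0},{"rotation":[0,0,-80],"translation":[12,-3,-20],"grip":0},{"rotation":[0,0,-80],"translation":[12,-3,-20],"grip":0}]' 30
python3 - <<'E'
from h import *
print(readout.get_obs())
p,d,c=cam("side"); save("s1.png",p[120:360,200:520].repeat(2,0).repeat(2,1))
E
```

```text
time: 2.75
ee_pos: [0.5612, -0.003, 0.209]
tcp_rot: [-180.0, 0.2, 10.2]
wrist_force: [-0.3, -0.2, 0.6]
opening: 0.0
grasp_force: 0.0
{'time': 2.75, 'q': array([-3.04033935e-01,  6.28979267e+00,  9.01888638e+00,  9.28982655e+01,
        1.38434855e-03,  1.69514715e+02]), 'qd': array([ 0.04628559, -0.2754612 ,  1.8774253 ,  1.47966752, -0.04044905,
        0.78481535]), 'joint_efforts': array([-8.88976007e-03, -5.47353494e+01,  4.70959532e+01, -3.78668876e-01,
        1.05815286e-05, -2.12527154e-02]), 'ee_pos': array([ 0.56124231, -0.00297131,  0.2090341 ]), 'tcp_rot': array([-1.79967852e+02,  1.66094968e-01,  1.01812961e+01]), 'wrist_force': array([-0.34776256, -0.19736372,  0.60296848]), 'torque': array([0.00187304, 0.007068  , 0.01467304]), 'grasp_force': 0.0, 'opening': 3.3809639071785496e-05}
```

View pics/s1.png

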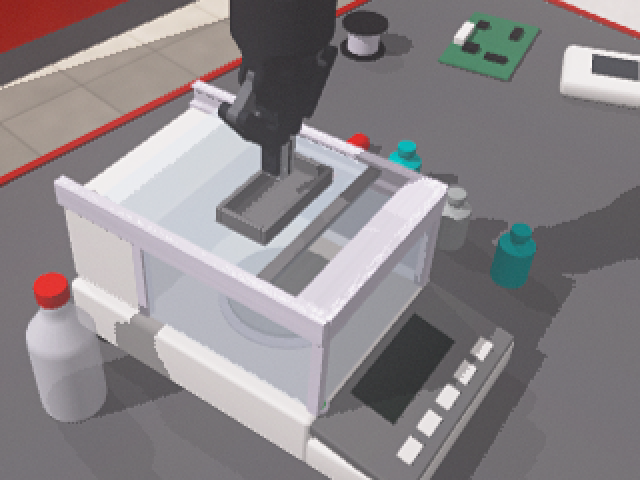

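The shut fingers stand right over the cup, at about (280,170) in the picture. I lower them in and check the force.

```bash
python3 -m jog '[{"rotation":[0,0,0],"translation":[0,0,-8],"grip":0},{"rotation":[0,0,0],"translation":[0,0,-14],"grip":0},{"rotation":[0,0,0],"translation":[0,0,-20],"grip":0},{"rotation":[0,0,0],"translation":[0,0,-24],"grip":0},{"rotation":[0,0,0],"translation":[0,0,-24],"grip":0}]'
```

```text
time: 3.3
ee_pos: [0.5617, -0.003, 0.1865]
tcp_rot: [-180.0, 0.1, 10.0]
wrist_force: [0.1, 0.8, 0.6]
opening: 0.0005
grasp_force: 0.0
```

```bash
python3 -m jog '[{"rotation":[0,0,0],"translation":[5,1,-2],"grip":0},{"rotation":[0,0,0],"translation":[9,2,-2],"grip":0},{"rotation":[0,0,0],"translation":[13,2,-2],"grip":0},{"rotation":[0,0,0],"translation":[18,3,-2],"grip":0},{"rotation":[0,0,0],"translation":[24,4,-2],"grip":0},{"rotation":[0,0,0],"translation":[30,5,-2],"grip":0},{"rotation":[0,0,0],"translation":[36,6,-2],"grip":0},{"rotation":[0,0,0],"translation":[42,7,-2],"grip":0},{"rotation":[0,0,0],"translation":[48,8,-2],"grip":0},{"rotation":[0,0,0],"translation":[54,9,-2],"grip":0},{"rotation":[0,0,0],"translation":[60,11,-2],"grip":0},{"rotation":[0,0,0],"translation":[66,12,-2],"grip":0},{"rotation":[0,0,0],"translation":[72,13,-2],"grip":0},{"rotation":[0,0,0],"translation":[78,14,-2],"grip":0},{"rotation":[0,0,0],"translation":[84,15,-2],"grip":0},{"rotation":[0,0,0],"translation":[88,15,-2],"grip":0},{"rotation":[0,0,0],"translation":[90,16,-2],"grip":0}]'
```

```text
time: 5.0
ee_pos: [0.6524, 0.0129, 0.1851]
tcp_rot: [180.0, 0.0, 10.0]
wrist_force: [-2.5, -1.4, -0.2]
opening: -0.0001
grasp_force: 0.9
```

Local x is now about 107, so the door is at about 0.134. I creep on to feel the stop.

```bash
python3 -m jog '[{"rotation":[0,0,0],"translation":[2,0,0],"grip":0},{"rotation":[0,0,0],"translation":[4,1,0],"grip":0},{"rotation":[0,0,0],"translation":[6,1,0],"grip":0},{"rotation":[0,0,0],"translation":[7,1,0],"grip":0}]'; python3 -m jog '[{"rotation":[0,0,0],"translation":[1,0,0],"grip":0},{"rotation":[0,0,0],"translation":[1,0,0],"grip":0}]';python3 - <<'E'
from h import *
for n in ["scene","side"]:
    p,d,c=cam(n)
    for m in spotter.mark_of(n,"door_cup")[:1]: print(n,m,onz(c,*m["uv"],.181).round(4))
E
```

```text
time: 5.4
ee_pos: [0.6591, 0.0142, 0.1853]
tcp_rot: [-180.0, -0.0, 10.0]
wrist_force: [-2.2, 1.6, -0.5]
opening: -0.0
grasp_force: 0.9
time: 5.6
ee_pos: [0.6602, 0.0141, 0.1854]
tcp_rot: [-180.0, -0.0, 10.0]
wrist_force: [-0.9, -0.2, -1.0]
opening: -0.0
grasp_force: 0.4
scene {'uv': [317.9, 264.7], 'confidence': 0.8} [0.6566 0.0134 0.181 ]
side {'uv': [295.8, 198.2], 'confidence': 0.75} [0.6547 0.009  0.181 ]
```

```bash
python3 -m jog '[{"rotation":[0,0,0],"translation":[1,0,0],"grip":0},{"rotation":[0,0,0],"translation":[2,0,0],"grip":0},{"rotation":[0,0,0],"translation":[2,0,0],"grip":0}]'; python3 -m jog '[{"rotation":[0,0,0],"translation":[1,0,0],"grip":0},{"rotation":[0,0,0],"translation":[1,0,0],"grip":0}]'
```

```text
time: 6.1
ee_pos: [0.6621, 0.014, 0.1853]
tcp_rot: [180.0, -0.0, 10.0]
wrist_force: [-1.8, 1.7, 0.5]
opening: -0.0001
grasp_force: 0.6
time: 6.3
ee_pos: [0.6627, 0.014, 0.1853]
tcp_rot: [-180.0, 0.0, 10.0]
wrist_force: [-3.9, 0.9, 1.8]
opening: 0.0001
grasp_force: 1.9
```

The door is at its rear stop: the force is rising and local x is 117 of the expected 118. I back off, lift and go above the weight.

```bash
python3 -m jog '[{"rotation":[0,0,0],"translation":[-4,-1,0],"grip":0},{"rotation":[0,0,0],"translation":[-5,-1,10],"grip":0},{"rotation":[0,0,0],"translation":[-5,-1,35],"grip":0},{"rotation":[0,0,0],"translation":[-5,-1,70],"grip":20},{"rotation":[0,0,0],"translation":[-10,-10,90],"grip":50},{"rotation":[0,0,0],"translation":[-25,-40,95],"grip":85},{"rotation":[0,0,0],"translation":[-40,-72,95],"grip":85},{"rotation":[0,0,0],"translation":[-55,-104,95],"grip":85},{"rotation":[0,0,0],"translation":[-70,-136,95],"grip":85},{"rotation":[0,0,0],"translation":[-85,-168,95],"grip":85},{"rotation":[0,0,0],"translation":[-100,-200,95],"grip":85},{"rotation":[0,0,0],"translation":[-115,-232,95],"grip":85},{"rotation":[0,0,0],"translation":[-125,-252,90],"grip":85},{"rotation":[0,0,0],"translation":[-130,-259,80],"grip":85},{"rotation":[0,0,0],"translation":[-130,-259,60],"grip":85},{"rotation":[0,0,0],"translation":[-130,-259,40],"grip":85},{"rotation":[0,0,0],"translation":[-130,-259,30],"grip":85},{"rotation":[0,0,0],"translation":[-130,-259,30],"grip":85}]' 30
python3 - <<'E'
from h import *
p,d,c=cam("wrist"); save("w1.png",p); print(readout.get_obs()["ee_pos"])
v,u=np.nonzero(d>0); z=d[v,u]
P=(c["E"]@np.stack([(u-c["cx"])/c["f"]*z,(v-c["cy"])/c["f"]*z,z,np.ones_like(z)]))[:3].T
col=p[v,u].astype(int)
for lo,hi in ((.063,.071),(.044,.050)):
    w=(np.hypot(P[:,0]-.533,P[:,1]+.2455)<.03)&(P[:,2]>lo)&(P[:,2]<hi)&(col.max(1)-col.min(1)<40)
    Q=P[w]; print(w.sum(),Q.min(0).round(4),Q.max(0).round(4),((Q.min(0)+Q.max(0))/2).round(4),Q.mean(0).round(4))
p2,d2,c2=cam("scene"); m=spotter.mark_of("scene","door_cup"); print(onz(c2,*m[0]["uv"],.181))
E
```

```text
time: 8.1
ee_pos: [0.5326, -0.2449, 0.2146]
tcp_rot: [-180.0, 0.1, 10.0]
wrist_force: [-0.1, 1.2, 1.2]
opening: 0.085
grasp_force: 0.0
[ 0.53291916 -0.24492009  0.21570869]
550 [ 0.5225 -0.2555  0.0634] [ 0.5431 -0.2353  0.0689] [ 0.5328 -0.2454  0.0662] [ 0.5334 -0.2453  0.0671]
923 [ 0.5144 -0.264   0.044 ] [ 0.5514 -0.2265  0.05  ] [ 0.5329 -0.2452  0.047 ] [ 0.5365 -0.2446  0.0481]
[0.65574808 0.0103483  0.181     ]
```

View pics/w1.png

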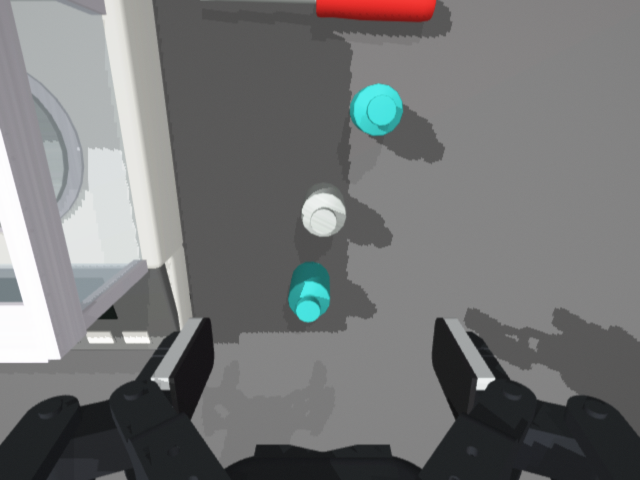

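The wrist picture shows the steel weight at (324,213), midway between the open pads and with clear room, at (533,-245). I descend, grip and lift.

```bash
python3 -m jog '[{"rotation":[0,0,0],"translation":[0,0,-30],"grip":85},{"rotation":[0,0,0],"translation":[0,0,-60],"grip":85},{"rotation":[0,0,0],"translation":[0,0,-90],"grip":85},{"rotation":[0,0,0],"translation":[0,0,-120],"grip":85},{"rotation":[0,0,0],"translation":[0,0,-150],"grip":85},{"rotation":[0,0,0],"translation":[0,0,-175],"grip":85},{"rotation":[0,0,0],"translation":[0,0,-190],"grip":85},{"rotation":[0,0,0],"translation":[0,0,-200],"grip":85},{"rotation":[0,0,0],"translation":[0,0,-200],"grip":60},{"rotation":[0,0,0],"translation":[0,0,-200],"grip":45},{"rotation":[0,0,0],"translation":[0,0,-200],"grip":36},{"rotation":[0,0,0],"translation":[0,0,-200],"grip":30},{"rotation":[0,0,0],"translation":[0,0,-200],"grip":25},{"rotation":[0,0,0],"translation":[0,0,-200],"grip":25},{"rotation":[0,0,0],"translation":[0,0,-200],"grip":25}]' 30
```

```text
time: 9.75
ee_pos: [0.5337, -0.2451, 0.0168]
tcp_rot: [179.9, -0.1, 10.0]
wrist_force: [-1.0, 1.8, 5.6]
opening: 0.0373
grasp_force: 30.3
```

```bash
python3 -m jog '[{"rotation":[0,0,0],"translation":[0,0,10],"grip":25},{"rotation":[0,0,0],"translation":[0,0,30],"grip":25},{"rotation":[0,0,0],"translation":[0,0,60],"grip":25},{"rotation":[0,0,0],"translation":[0,0,95],"grip":25},{"rotation":[0,0,0],"translation":[0,0,130],"grip":25},{"rotation":[0,0,0],"translation":[0,0,165],"grip":25},{"rotation":[0,0,0],"translation":[0,0,195],"grip":25},{"rotation":[0,0,0],"translation":[0,0,215],"grip":25},{"rotation":[0,0,0],"translation":[0,0,225],"grip":25},{"rotation":[0,0,0],"translation":[0,10,230],"grip":25},{"rotation":[0,0,0],"translation":[2,30,230],"grip":25},{"rotation":[0,0,0],"translation":[4,60,230],"grip":25},{"rotation":[0,0,0],"translation":[5,90,230],"grip":25},{"rotation":[0,0,0],"translation":[7,120,230],"grip":25},{"rotation":[0,0,0],"translation":[8,150,230],"grip":25},{"rotation":[0,0,0],"translation":[10,180,230],"grip":25},{"rotation":[0,0,0],"translation":[12,210,230],"grip":25},{"rotation":[0,0,0],"translation":[13,230,230],"grip":25},{"rotation":[0,0,0],"translation":[13,240,230],"grip":25},{"rotation":[0,0,0],"translation":[13,240,230],"grip":25}]'
python3 - <<'E'
from h import *
print(readout.get_obs()["ee_pos"])
p,d,c=cam("side"); save("s2.png",p[100:400,180:500].repeat(2,0).repeat(2,1)[:600])
for n in ["scene","side"]:
    p,d,c=cam(n); v,u=np.nonzero(d>0); z=d[v,u]
    P=(c["E"]@np.stack([(u-c["cx"])/c["f"]*z,(v-c["cy"])/c["f"]*z,z,np.ones_like(z)]))[:3].T
    col=p[v,u].astype(int)
    m=(col.min(1)>150)&(abs(P[:,2]-.186)<.004)&(abs(P[:,0]-.58)<.2)&(abs(P[:,1])<.16)
    r=cv2.minAreaRect((P[m][:,:2]*1000).astype(np.float32)); print(n,r)
    for m in spotter.mark_of(n,"pan_top")[:1]: print(m,onz(c,*m["uv"],.084))
    for m in spotter.mark_of(n,"check_weight")[:4]: print(m,onz(c,*m["uv"],.23))
E
```

```text
time: 11.75
ee_pos: [0.5455, -0.0038, 0.2445]
tcp_rot: [-180.0, 0.1, 10.1]
wrist_force: [-0.1, -0.1, -5.0]
opening: 0.0369
grasp_force: 31.3
[ 0.54553458 -0.00379168  0.24445676]
scene ((613.8253173828125, 6.043304443359375), (330.9146423339844, 196.14126586914062), 10.265231132507324)
{'uv': [315.5, 230.0], 'confidence': 0.58} [ 0.54304789 -0.0049625   0.084     ]
{'uv': [156.3, 276.3], 'confidence': 0.93} [ 0.72738797 -0.188416    0.23      ]
{'uv': [316.0, 176.0], 'confidence': 0.85} [ 0.5398454  -0.00540546  0.23      ]
{'uv': [194.6, 196.9], 'confidence': 0.67} [ 0.59951448 -0.16946908  0.23      ]
side ((605.5304565429688, 5.424919128417969), (314.8298645019531, 198.5509033203125), 10.133264541625977)
{'uv': [340.6, 263.3], 'confidence': 0.78} [ 0.55074098 -0.00338177  0.084     ]
{'uv': [348.6, 205.7], 'confidence': 0.71} [0.53388531 0.00177601 0.23      ]
{'uv': [454.2, 261.7], 'confidence': 0.56} [ 0.35004304 -0.0151036   0.23      ]
{'uv': [401.8, 213.5], 'confidence': 0.48} [ 0.46456143 -0.04375849  0.23      ]
```

View pics/s2.png

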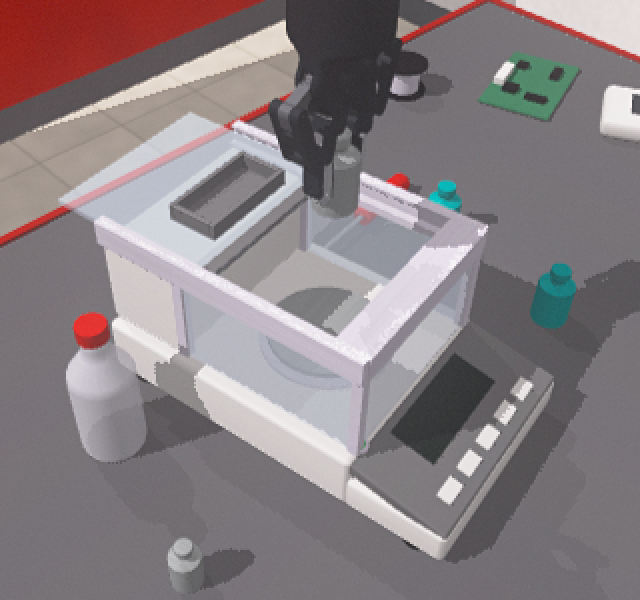

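The weight hangs upright above the wide-open shield, at about (338,180) in the picture, with the pan below it at (325,325). I lower it, slowing at the end.

```bash
python3 -m jog '[{"rotation":[0,0,0],"translation":[1,-1,-10],"grip":25},{"rotation":[0,0,0],"translation":[1,-1,-25],"grip":25},{"rotation":[0,0,0],"translation":[1,-1,-40],"grip":25},{"rotation":[0,0,0],"translation":[1,-1,-55],"grip":25},{"rotation":[0,0,0],"translation":[1,-1,-70],"grip":25},{"rotation":[0,0,0],"translation":[1,-1,-85],"grip":25},{"rotation":[0,0,0],"translation":[1,-1,-100],"grip":25},{"rotation":[0,0,0],"translation":[1,-1,-112],"grip":25},{"rotation":[0,0,0],"translation":[1,-1,-122],"grip":25},{"rotation":[0,0,0],"translation":[1,-1,-130],"grip":25},{"rotation":[0,0,0],"translation":[1,-1,-135],"grip":25},{"rotation":[0,0,0],"translation":[1,-1,-138],"grip":25},{"rotation":[0,0,0],"translation":[1,-1,-138],"grip":25},{"rotation":[0,0,0],"translation":[1,-1,-138],"grip":25}]'
```

```text
time: 13.5
ee_pos: [0.5472, -0.006, 0.1077]
tcp_rot: [180.0, -0.0, 10.0]
wrist_force: [-0.6, -0.3, -4.9]
opening: 0.0366
grasp_force: 31.3
```

```bash
python3 -m jog '[{"rotation":[0,0,0],"translation":[0,0,-2],"grip":25},{"rotation":[0,0,0],"translation":[0,0,-4],"grip":25},{"rotation":[0,0,0],"translation":[0,0,-5],"grip":25},{"rotation":[0,0,0],"translation":[0,0,-6],"grip":25},{"rotation":[0,0,0],"translation":[0,0,-6],"grip":25}]';python3 -m jog '[{"rotation":[0,0,0],"translation":[0,0,-1],"grip":25},{"rotation":[0,0,0],"translation":[0,0,-1],"grip":25}]'
```

```text
time: 14.0
ee_pos: [0.5469, -0.006, 0.1011]
tcp_rot: [-180.0, 0.0, 10.0]
wrist_force: [-0.1, -0.6, -4.8]
opening: 0.037
grasp_force: 31.3
time: 14.2
ee_pos: [0.547, -0.006, 0.1004]
tcp_rot: [180.0, -0.0, 10.0]
wrist_force: [-0.9, -0.3, -3.8]
opening: 0.0373
grasp_force: 31.5
```

```bash
python3 -m jog '[{"rotation":[0,0,0],"translation":[0,0,-1],"grip":25},{"rotation":[0,0,0],"translation":[0,0,-1],"grip":25}]'; python3 -m jog '[{"rotation":[0,0,0],"translation":[0,0,-0.5],"grip":25},{"rotation":[0,0,0],"translation":[0,0,-0.5],"grip":25}]'
```

```text
time: 14.4
ee_pos: [0.5471, -0.006, 0.0995]
tcp_rot: [180.0, -0.0, 10.0]
wrist_force: [-1.3, 0.6, -1.0]
opening: 0.0368
grasp_force: 31.7
time: 14.6
ee_pos: [0.5471, -0.006, 0.0991]
tcp_rot: [180.0, -0.0, 10.0]
wrist_force: [-1.5, -0.2, 0.9]
opening: 0.037
grasp_force: 31.8
```

The pan carries the weight. I release it gradually.

```bash
python3 -m jog '[{"rotation":[0,0,0],"translation":[0,0,0],"grip":38},{"rotation":[0,0,0],"translation":[0,0,0],"grip":42},{"rotation":[0,0,0],"translation":[0,0,0],"grip":50},{"rotation":[0,0,0],"translation":[0,0,0],"grip":60},{"rotation":[0,0,0],"translation":[0,0,0],"grip":70},{"rotation":[0,0,0],"translation":[0,0,0],"grip":75},{"rotation":[0,0,0],"translation":[0,0,0],"grip":75},{"rotation":[0,0,0],"translation":[0,0,0],"grip":75}]' 20
python3 - <<'E'
from h import *
p,d,c=cam("side"); save("s3.png",p[160:360,240:480].repeat(3,0).repeat(3,1))
E
```

```text
time: 15.4
ee_pos: [0.547, -0.006, 0.0988]
tcp_rot: [180.0, -0.0, 10.0]
wrist_force: [0.3, 0.2, 1.0]
opening: 0.0751
grasp_force: 0.0
```

View pics/s3.png

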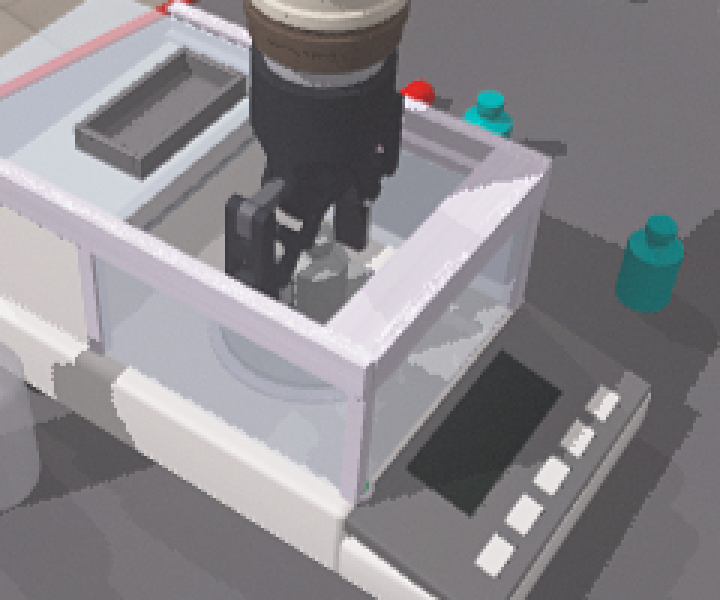

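The weight stands free at about (320,280) in the picture, in the middle of the pan. I raise the tool, shut the fingers and go above the cup.

```bash
python3 -m jog '[{"rotation":[0,0,0],"translation":[0,0,6],"grip":75},{"rotation":[0,0,0],"translation":[0,0,15],"grip":75},{"rotation":[0,0,0],"translation":[0,0,30],"grip":75},{"rotation":[0,0,0],"translation":[0,0,50],"grip":75},{"rotation":[0,0,0],"translation":[0,0,75],"grip":75},{"rotation":[0,0,0],"translation":[0,0,105],"grip":75},{"rotation":[0,0,0],"translation":[0,0,130],"grip":60},{"rotation":[0,0,0],"translation":[0,0,140],"grip":20},{"rotation":[0,0,0],"translation":[20,3,140],"grip":0},{"rotation":[0,0,0],"translation":[45,8,140],"grip":0},{"rotation":[0,0,0],"translation":[70,12,140],"grip":0},{"rotation":[0,0,0],"translation":[95,16,140],"grip":0},{"rotation":[0,0,0],"translation":[107,18,137],"grip":0},{"rotation":[0,0,0],"translation":[107,18,127],"grip":0},{"rotation":[0,0,0],"translation":[107,18,115],"grip":0},{"rotation":[0,0,0],"translation":[107,18,105],"grip":0},{"rotation":[0,0,0],"translation":[107,18,105],"grip":0}]' 30
python3 - <<'E'
from h import *
o=readout.get_obs(); print(o["ee_pos"])
for n in ["scene","side"]:
    p,d,c=cam(n); v,u=np.nonzero(d>0); z=d[v,u]
    P=(c["E"]@np.stack([(u-c["cx"])/c["f"]*z,(v-c["cy"])/c["f"]*z,z,np.ones_like(z)]))[:3].T
    w=(np.hypot(P[:,0]-.547,P[:,1]+.0055)<.03)&(P[:,2]>.143)&(P[:,2]<.156)
    Q=P[w]; print(n,w.sum(),((Q.min(0)+Q.max(0))/2).round(4),(Q.max(0)-Q.min(0)).round(3))
    m=spotter.mark_of(n,"door_cup"); print([(round(k["confidence"],2),onz(c,*k["uv"],.181).round(4)) for k in m[:1]])
    for k in spotter.mark_of(n,"track_front")[:1]: print(k["confidence"],onz(c,*k["uv"],.186))
E
```

```text
time: 17.15
ee_pos: [0.6528, 0.0119, 0.202]
tcp_rot: [-180.0, 0.2, 10.0]
wrist_force: [0.4, 0.1, -0.3]
opening: 0.0002
grasp_force: 0.0
[0.65278837 0.01188142 0.2019515 ]Traceback (most recent call last):
  File "<stdin>", line 7, in <module>
    return umr_minimum(a, axis, None, out, keepdims, initial, where)
ValueError: zero-size array to reduction operation minimum which has no identity
```

```bash
python3 -m jog '[{"rotation":[0,0,0],"translation":[0,0,-7],"grip":0},{"rotation":[0,0,0],"translation":[0,0,-13],"grip":0},{"rotation":[0,0,0],"translation":[0,0,-17],"grip":0},{"rotation":[0,0,0],"translation":[0,0,-17],"grip":0}]'
python3 - <<'E'
from h import *
p,d,c=cam("side"); save("s4.png",p[160:360,240:480].repeat(3,0).repeat(3,1))
print([(round(k["confidence"],2),k["uv"],onz(c,*k["uv"],.084).round(4)) for k in spotter.mark_of("side","check_weight")[:4]])
print([(round(k["confidence"],2),k["uv"],onz(c,*k["uv"],.084).round(4)) for k in spotter.mark_of("side","pan_top")[:1]])
E
```

```text
time: 17.6
ee_pos: [0.6537, 0.012, 0.186]
tcp_rot: [-180.0, 0.1, 10.0]
wrist_force: [0.4, -0.3, -0.8]
opening: 0.0002
grasp_force: 0.0
[(0.91, [341.6, 265.7], array([ 5.452e-01, -4.000e-04,  8.400e-02])), (0.75, [451.6, 258.1], array([ 0.4196, -0.1614,  0.084 ])), (0.59, [400.5, 214.2], array([ 0.565 , -0.1918,  0.084 ]))]
[(0.53, [344.3, 262.2], array([ 0.5481, -0.0103,  0.084 ]))]
```

View pics/s4.png

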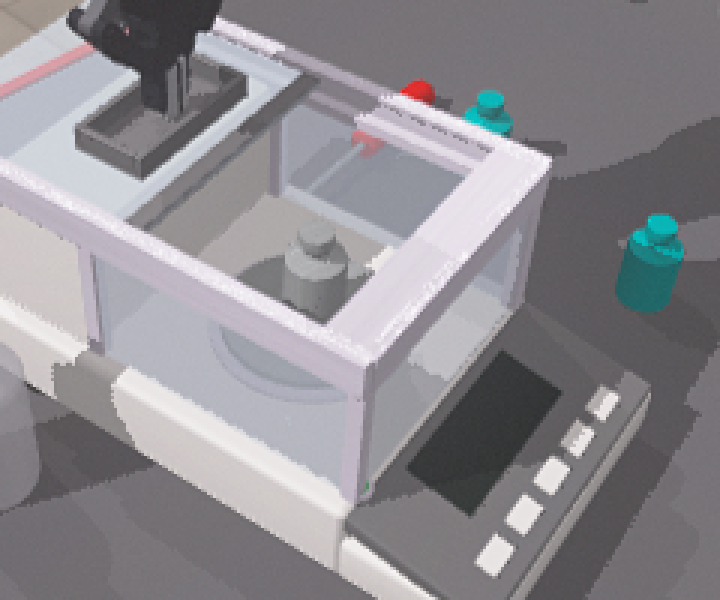

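The picture shows the weight upright at (315,270), central on the pan, and the fingers inside the cup at (175,90). I slide the door to about 30 mm, short of the catch.

```bash
python3 -m jog '[{"rotation":[0,0,0],"translation":[-5,-1,-1],"grip":0},{"rotation":[0,0,0],"translation":[-9,-2,-1],"grip":0},{"rotation":[0,0,0],"translation":[-14,-2,-1],"grip":0},{"rotation":[0,0,0],"translation":[-21,-4,-1],"grip":0},{"rotation":[0,0,0],"translation":[-28,-5,-1],"grip":0},{"rotation":[0,0,0],"translation":[-35,-6,-1],"grip":0},{"rotation":[0,0,0],"translation":[-42,-7,-1],"grip":0},{"rotation":[0,0,0],"translation":[-49,-9,-1],"grip":0},{"rotation":[0,0,0],"translation":[-56,-10,-1],"grip":0},{"rotation":[0,0,0],"translation":[-63,-11,-1],"grip":0},{"rotation":[0,0,0],"translation":[-70,-12,-1],"grip":0},{"rotation":[0,0,0],"translation":[-77,-14,-1],"grip":0},{"rotation":[0,0,0],"translation":[-84,-15,-1],"grip":0},{"rotation":[0,0,0],"translation":[-91,-16,-1],"grip":0},{"rotation":[0,0,0],"translation":[-98,-17,-1],"grip":0},{"rotation":[0,0,0],"translation":[-105,-18,-1],"grip":0},{"rotation":[0,0,0],"translation":[-112,-20,-1],"grip":0},{"rotation":[0,0,0],"translation":[-116,-20,-1],"grip":0},{"rotation":[0,0,0],"translation":[-119,-21,-1],"grip":0},{"rotation":[0,0,0],"translation":[-119,-21,-1],"grip":0}]'
```

```text
time: 19.75
ee_pos: [0.5345, -0.0091, 0.1858]
tcp_rot: [-180.0, 0.0, 10.0]
wrist_force: [0.5, -0.5, -0.2]
opening: -0.0001
grasp_force: 0.0
```

```bash
for i in 1 ; do python3 -m jog '[{"rotation":[0,0,0],"translation":[-2,0,0],"grip":0},{"rotation":[0,0,0],"translation":[-3,-0.5,0],"grip":0}]'; python3 -m jog '[{"rotation":[0,0,0],"translation":[-1,0,0],"grip":0},{"rotation":[0,0,0],"translation":[-2,-0.5,0],"grip":0}]'; python3 -m jog '[{"rotation":[0,0,0],"translation":[-1,0,0],"grip":0},{"rotation":[0,0,0],"translation":[-2,-0.5,0],"grip":0}]'; done
```

```text
time: 19.95
ee_pos: [0.532, -0.0094, 0.1857]
tcp_rot: [-180.0, -0.0, 10.0]
wrist_force: [1.6, 1.8, 0.7]
opening: -0.0002
grasp_force: 0.9
time: 20.15
ee_pos: [0.53, -0.0098, 0.1857]
tcp_rot: [-180.0, 0.0, 10.0]
wrist_force: [0.3, 2.4, -1.1]
opening: 0.0
grasp_force: 0.9
time: 20.35
ee_pos: [0.5279, -0.0104, 0.1857]
tcp_rot: [-180.0, 0.0, 10.0]
wrist_force: [2.3, 0.8, 0.3]
opening: 0.0003
grasp_force: 0.9
```

```bash
python3 -m jog '[{"rotation":[0,0,0],"translation":[-1,0,0],"grip":0},{"rotation":[0,0,0],"translation":[-2,-0.4,0],"grip":0}]'; python3 -m jog '[{"rotation":[0,0,0],"translation":[-1,0,0],"grip":0},{"rotation":[0,0,0],"translation":[-2,-0.4,0],"grip":0}]'; python3 -m jog '[{"rotation":[0,0,0],"translation":[-1,0,0],"grip":0},{"rotation":[0,0,0],"translation":[-2,-0.4,0],"grip":0}]'
```

```text
time: 20.55
ee_pos: [0.5262, -0.0107, 0.1858]
tcp_rot: [-180.0, -0.0, 10.0]
wrist_force: [6.6, 2.7, -2.0]
opening: -0.0002
grasp_force: 3.1
time: 20.75
ee_pos: [0.5252, -0.0109, 0.1859]
tcp_rot: [-180.0, -0.2, 10.0]
wrist_force: [10.3, 4.2, -3.2]
opening: -0.0001
grasp_force: 5.5
time: 20.95
ee_pos: [0.5238, -0.0112, 0.1859]
tcp_rot: [-180.0, -0.2, 10.0]
wrist_force: [12.8, 5.1, -4.4]
opening: 0.0003
grasp_force: 6.8
```

```bash
python3 -m jog '[{"rotation":[0,0,0],"translation":[-0.5,0,0],"grip":0},{"rotation":[0,0,0],"translation":[-1,-0.2,0],"grip":0}]'; python3 -m jog '[{"rotation":[0,0,0],"translation":[-0.5,0,0],"grip":0},{"rotation":[0,0,0],"translation":[-1,-0.2,0],"grip":0}]'
```

```text
time: 21.15
ee_pos: [0.5229, -0.0113, 0.1859]
tcp_rot: [-180.0, -0.2, 10.0]
wrist_force: [12.3, 4.4, -4.0]
opening: 0.0
grasp_force: 6.6
time: 21.35
ee_pos: [0.5217, -0.0116, 0.1859]
tcp_rot: [-180.0, -0.2, 10.0]
wrist_force: [9.9, 4.1, -3.4]
opening: 0.0001
grasp_force: 5.6
```

```bash
python3 -m jog '[{"rotation":[0,0,0],"translation":[-0.5,0,0],"grip":0},{"rotation":[0,0,0],"translation":[-1,-0.2,0],"grip":0}]'; python3 -m jog '[{"rotation":[0,0,0],"translation":[-0.5,0,0],"grip":0},{"rotation":[0,0,0],"translation":[-1,-0.2,0],"grip":0}]'
```

```text
time: 21.55
ee_pos: [0.52, -0.0119, 0.1859]
tcp_rot: [-180.0, -0.1, 10.0]
wrist_force: [6.6, 3.8, -0.9]
opening: 0.0002
grasp_force: 3.2
time: 21.75
ee_pos: [0.5178, -0.0125, 0.1858]
tcp_rot: [180.0, 0.0, 10.0]
wrist_force: [0.3, 0.2, -0.2]
opening: 0.0
grasp_force: 0.0
```

```bash
python3 -m jog '[{"rotation":[0,0,0],"translation":[-0.5,0,0],"grip":0},{"rotation":[0,0,0],"translation":[-1,-0.2,0],"grip":0}]'; python3 -m jog '[{"rotation":[0,0,0],"translation":[-0.5,0,0],"grip":0},{"rotation":[0,0,0],"translation":[-1,-0.2,0],"grip":0}]'
```

```text
time: 21.95
ee_pos: [0.5166, -0.0129, 0.1858]
tcp_rot: [180.0, 0.0, 10.0]
wrist_force: [1.0, -0.8, -0.3]
opening: -0.0004
grasp_force: 0.6
time: 22.15
ee_pos: [0.5166, -0.0129, 0.1858]
tcp_rot: [180.0, -0.1, 10.0]
wrist_force: [7.7, 0.8, -1.5]
opening: -0.0003
grasp_force: 3.5
```

That is the snap, then the hard buffer: the TCP is stuck at 516.6 with the force rising, so the door is at about 14 mm. I back off, lift clear and verify.

```bash
python3 -m jog '[{"rotation":[0,0,0],"translation":[3,0.5,0],"grip":0},{"rotation":[0,0,0],"translation":[9,1.5,0],"grip":0},{"rotation":[0,0,0],"translation":[9,1.5,0],"grip":0},{"rotation":[0,0,0],"translation":[9,1.5,10],"grip":0},{"rotation":[0,0,0],"translation":[9,1.5,30],"grip":0},{"rotation":[0,0,0],"translation":[9,1.5,60],"grip":0},{"rotation":[0,0,0],"translation":[-10,1.5,90],"grip":0},{"rotation":[0,0,0],"translation":[-40,1.5,115],"grip":0},{"rotation":[0,0,0],"translation":[-70,1.5,130],"grip":0},{"rotation":[0,0,0],"translation":[-100,1.5,140],"grip":0},{"rotation":[0,0,0],"translation":[-100,1.5,140],"grip":0}]'
python3 - <<'E'
from h import *
for n in ["scene","side"]:
    p,d,c=cam(n); v,u=np.nonzero(d>0); z=d[v,u]
    P=(c["E"]@np.stack([(u-c["cx"])/c["f"]*z,(v-c["cy"])/c["f"]*z,z,np.ones_like(z)]))[:3].T
    col=p[v,u].astype(int); white=col.min(1)>150
    m=white&(abs(P[:,2]-.186)<.004)&(abs(P[:,0]-.58)<.2)&(abs(P[:,1])<.16)
    r=cv2.minAreaRect((P[m][:,:2]*1000).astype(np.float32)); print(n,r)
    g=(abs(P[:,2]-.195)<.004)&(abs(P[:,0]-.535)<.07)&(abs(P[:,1])<.08)&(col.max(1)<130)
    r=cv2.minAreaRect((P[g][:,:2]*1000).astype(np.float32)); cc=np.array(r[0])-[546.9,-5.4]; print(' cup',g.sum(),r,'door',cc@[.985,.174]+36)
    k=spotter.mark_of(n,"door_cup"); q=onz(c,*k[0]["uv"],.181)*1000-[546.9,-5.4,0]; print(' net door',q@[.985,.174,0]+36)
    for t in ["check_weight","pan_top"]: print(t,[(round(k["confidence"],2),onz(c,*k["uv"],.083).round(4)) for k in spotter.mark_of(n,t)[:3]])
    if n=="side": save("s5.png",p[140:360,220:480].repeat(2,0).repeat(2,1))
E
```

```text
time: 23.25
ee_pos: [0.4136, -0.0114, 0.3294]
tcp_rot: [179.9, -0.3, 10.0]
wrist_force: [-0.1, -0.9, 0.2]
opening: 0.0001
grasp_force: 0.0
scene ((587.1837768554688, 1.2361602783203125), (276.5853271484375, 196.2132110595703), 10.152572631835938)
 cup 507 ((527.5218505859375, -9.033740997314453), (51.272037506103516, 97.5934066772461), 10.463642120361328) door 16.280251893615745
 net door 16.522870774534624
check_weight [(0.79, array([ 0.5032, -0.2186,  0.083 ])), (0.76, array([ 0.6576, -0.2465,  0.083 ]))]
pan_top []
side ((585.545166015625, 1.6732101440429688), (274.75323486328125, 199.38314819335938), 9.935802459716797)
 cup 269 ((522.7265014648438, -7.627170562744141), (47.465110778808594, 99.23722076416016), 9.480647087097168) door 11.801576264953638
 net door 13.554757201638587
check_weight [(0.74, array([ 0.416 , -0.1577,  0.083 ])), (0.58, array([ 0.5613, -0.1927,  0.083 ]))]
pan_top []
```

View pics/s5.png

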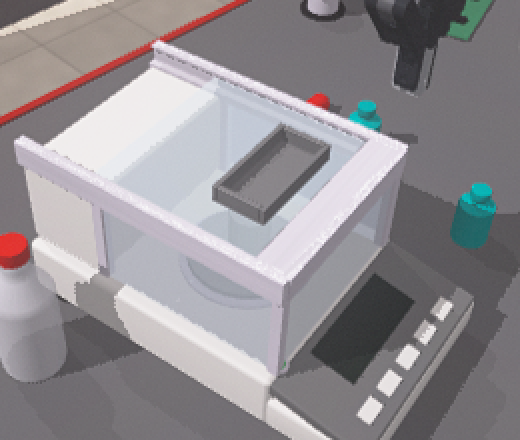

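The balance has not moved: the rail fits agree within 0.3 mm. The door stayed at about 14 mm after the tool left, where a missed catch would have pushed it back to about 22. I hand in.

```bash
python3 -c "
from workcell import bot; print(bot.job_done())"
```

```text
the job is handed in; nothing more can be done
None
```

The job is handed in: I opened the door fully, stood the 500 g steel weight in the middle of the pan and shut the door until its catch snapped; the balance did not move, the weight was last seen upright before the cup hid it, and no verdict came back.

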